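# Set the fruit cabinet's door ajar on its stay

### The arm

A 6-joint arm with a two-finger parallel gripper is mounted at the origin on a cart in front of the work surface, level with it; the furniture and walls round the work are solid. World frame = base frame: x ahead of the robot, y to its left, z up, the work surface at z = 0. Lengths are in m, angles in rad, forces in N, time in s.
With the tool pointing down it reaches from about 0.35 to 0.975 m from the base axis. Payload 4.9 kg.
Tool frame: the origin (TCP) lies at the very end of the fingers, on their centre line; the grasp point (between the pads) lies 19 mm behind it; z points along the fingers, y is the line along which they close (so a half turn about z gives the same grasp; the last joint's range is limited). The gripper opens to 85 mm and grips with 20 to 120 N. Pads are 22 mm wide; open, the fingers measure 114 mm over their backs; the gripper's body (76 mm by 85 mm) begins 54 mm behind the grasp point. The pads swing forward as they close: fully open they stand 13 mm farther back than shut.
Start: joints at [0.984, 0.053, 1.613, -0, 1.476, -0.119], TCP at [0.282, 0.558, 0.231] pointing down, gripper open.
Joint ranges: [-3.01, 3.01], [-1.01, 2.22], [0.06, 2.58], [-1.02, 4.17], [0.09, 2.62], [-3.14, 3.14]. Speed limits (rad/s): [2.57, 2.57, 3.14, 3.14, 3.14, 3.14].

### API

Orientations are given as a rotation vector (axis times angle).
In Python, from station import get_obs, get_image, finish_job gives the robot as it stands. The module is installed in compiled form; this text tells all that it offers.
- The arm moves only by the tool carry_out, never from a script. Its argument "rows" is a list of rows, each a list of 7 numbers: the turn, a rotation vector about the tool's x, y, z as a fraction of full scale, then the shift along the tool's x, y, z as a fraction of full scale, then the closure, from -1 (fully open) to 1 (shut). A call has 1 to 5 rows; each row is the pose to reach, as a shift and turn from the pose commanded when the call began, along the tool's axes at that moment, turning the shorter way round; what a row does not reach only later rows make up. Full scale, the value 1, is 300 mm for a shift and pi rad for a turn. A row lasts 1/10 s, in which the tool goes at most 50 mm and 8.59 degrees, less where a joint would pass 70% of its speed; a pose out of reach is approached as far as the arm can. A call with a number of a shift or a turn outside -1 to 1 is refused whole. A call with a gripper value outside its range is refused whole. The fingers move at their own pace and stop on an object; "force" is the grip in N (left out, the last holds). Time passes only in rows, so rows that repeat a pose let the fingers close. It gives the time, the measured TCP pose, the force, the opening and the grip force at its end, in the units of the state.
- get_obs(): the state, without advancing time (a new reading comes with each control period).
- get_image(name): name is "side" or "top"; returns a dict with "img" (480x640x3 uint8, blue, green, red), "mtx" (3x3 intrinsics, pixels), "R" (3x3) and "t" (3): a world point X has camera coordinates R X + t. Camera axes: x right, y down, z forward; pixel columns grow to the right and rows downward; lengths in m; the calibration is good to about 2 mm. A picture is of the moment at which its call begins. There is no depth.
- finish_job(): hands the job in; it is judged then, once.
The state is a dict: "t": time; "q": joint angles; "dq": joint speeds; "effort": joint torques, N m; "tool_pos": TCP position; "tool_rot": TCP orientation; "contact_force": force on the tool from outside, world axes, zero at the start; "wrist_torque": the same for the moment, N m; "opening": finger opening in m; "grip_force": force on a finger pad.
Only numpy, scipy, OpenCV 4.12 (cv2) and the standard library are available. Lean on these libraries where they do the work, as an engineer would, in place of code of your own. Each camera call takes 0.05 s, during which the arm holds its last target. There are 200 camera calls.

### The job

Air the fruit: take the steel stay arm of the small fruit cabinet by its black ball knob, lift it, and bring it over so that the middle one of its three holes drops over the upright peg on the cabinet's roof, holding the glass door half open. Leave the stay lying down flat on the peg, with the peg through that hole, and let go.

Things in the scene. Friction and masses are not known exactly. Their poses are not given: they have to be found in the camera images.
- stay_knob (a point): Centre of the black ball knob (28 mm across, grasp here; it may turn in the fingers) on the free end of the stay, a flat steel bar 222 x 44 x 6 mm lying level over the roof of a fixed dark wooden cabinet (190 x 280 x 120 mm). It is 200 mm from the bar's pivot and 29 mm above its upper face; z = 0.164 with the bar level. The point's x axis points from pivot to knob along the bar.
- middle_hole (a point): Centre of the stay's middle hole, in the bar's mid-plane (z = 0.132 with the bar level). Three equal 26 mm holes go through the bar on its centre line, 75, 115 (this one) and 155 mm from the pivot. The pivot is on top of the door: there the bar swings freely sideways and lifts up to 0.8 rad (it falls back to level by its weight), and it carries the door along when pulled or pushed.
- peg (a point): Fixed upright steel peg on the cabinet's roof, 12 mm thick, tapering to 5 mm at its tip. The point is on its axis, 12 mm above the roof, level with the mid-plane of a level bar (z = 0.132). Tip at z = 0.147: the bar's underside must rise 18 mm to pass over it; lifting the knob 70 mm is enough. It is 60 mm behind the closed door's plane. The bar starts swung aside, clear of it.
- door (a joint): Opening angle (rad) of the cabinet's glass door, 0 shut, 0.75 at most; stays where left (light friction). The door is 255 mm wide, hinged upright at its right edge seen from the robot, opening towards the robot; the stay's pivot is 190 mm from the hinge. Starts at 0.2 to 0.5; about 0.3 with the middle hole on the peg. Lifting the knob 70 mm swings it about 24 mm nearer the pivot.

How it is judged:
At the end, for the whole second after the job is handed in: The stay lies down on the peg with the peg through its middle hole: the hole's centre within 11 mm of the peg's axis seen from above and not more than 6 mm above its level place; the door at rest (horizontal distance between middle_hole and peg below 0.011 m and z of middle_hole in the frame of peg below 0.006 m and velocity of joint door between -0.05 and 0.05 rad/s); the robot touches nothing.
It also fails if it takes over 42 s, if anything falls off the work surface, if the arm or the gripper's body presses on something with over 40 N, if the wrist force passes 120 N, or if a joint passes its speed limit or range.

## Working session

There is one attempt and no reset: what is moved stays moved. The work goes in short steps, Python scripts to look and compute and a tool call to move; the robot and the scene stay as the last step left them, time stands still between calls to the robot, and variables do not carry over. Pictures are saved under pics/ and viewed, at most 10 in all, crops included, and the job is handed in when it is done.

Besides the shell and the picture viewer there is one more tool, called after "Call:" as name(argument=value, ...), one argument or row to a line, values as JSON. carry_out: Moves the arm, as the interface text tells. Shift numbers are shares of 300 mm and turn numbers shares of pi rad, none past 1 either way. Its arguments: {"type":"object","properties":{"rows":{"type":"array"},"force":{"type":"number"}},"required":["rows"]}

```bash
mkdir -p pics; python3 - <<'E'
from station import *
import cv2
for n in("side","top"):
    d=get_image(n);cv2.imwrite(f"pics/{n}0.png",d["img"]);print(n,d["mtx"].tolist(),d["R"].round(4).tolist(),d["t"].round(4).tolist())
o=get_obs();print(o["t"],o["tool_pos"],o["tool_rot"],o["opening"])
E
```

```text
side [[470.1325836109776, 0.0, 325.925619874977], [0.0, 470.1325836109776, 235.06840024744312], [0.0, 0.0, 1.0]] [[0.8983, -0.4392, -0.0058], [-0.3532, -0.7143, -0.6042], [0.2613, 0.5448, -0.7968]] [-0.4317, 0.2089, 0.8539]
top [[466.794239188865, 0.0, 326.0402529523225], [0.0, 466.794239188865, 247.0020581137313], [0.0, 0.0, 1.0]] [[-0.0021, -0.9999, -0.0146], [-0.9982, 0.0029, -0.0598], [0.0599, 0.0145, -0.9981]] [-0.0075, 0.4748, 0.9292]
0.1 [0.28149228 0.55737249 0.23017915] [-7.27970083e-01 -3.05541823e+00  2.78255997e-03] 0.08508801464058027
```

View pics/side0.png

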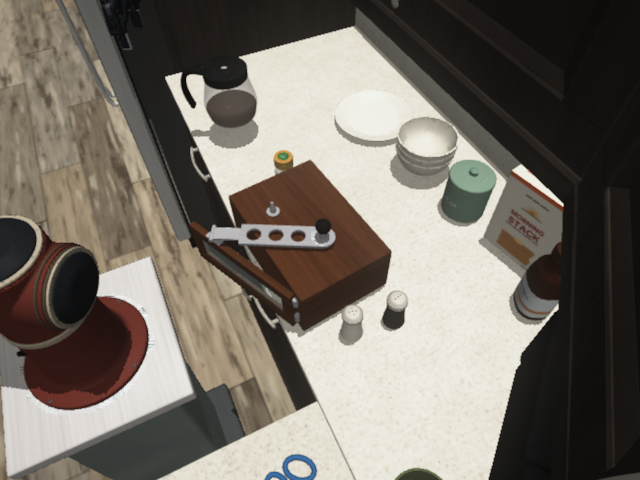

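View pics/top0.png

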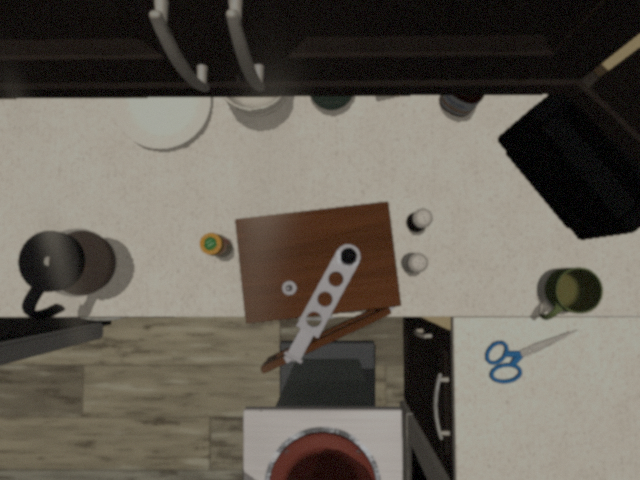

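The side view shows the knob at about (323,227) and the peg at (272,208). In the top view the knob is at about (348,256), the peg at (289,288), the holes at (336,278), (325,298) and (314,319), the pivot near (293,355) and the door hinge near (388,310). I'll refine these.

```bash
cat >h.py <<'E'
import numpy as np, cv2
from station import *
def ray(d,u,z):
    R,t=np.array(d["R"]),np.array(d["t"]);c=-R.T@t
    v=R.T@np.linalg.inv(d["mtx"])@np.array([u[0],u[1],1.]);return c+v*(z-c[2])/v[2]
def tri(d1,u1,d2,u2):
    P=[np.array(d["mtx"])@np.c_[d["R"],d["t"]] for d in(d1,d2)]
    X=cv2.triangulatePoints(P[0],P[1],np.float64(u1).reshape(2,1),np.float64(u2).reshape(2,1)).ravel();return X[:3]/X[3]
def blob(m,near):
    n,_,s,c=cv2.connectedComponentsWithStats(m.astype(np.uint8))
    k=[i for i in range(1,n) if s[i,4]>6];i=min(k,key=lambda i:np.hypot(*(c[i]-near)));return c[i],s[i].tolist()
E
python3 - <<'E'
from h import *
S,T=get_image("side"),get_image("top")
def hsv(d):return cv2.cvtColor(d["img"],cv2.COLOR_BGR2HSV)
hs,ht=hsv(S),hsv(T)
ks=blob(S["img"].max(2)<45,(323,227));kt=blob(T["img"].max(2)<45,(348,256))
print("knob",ks,kt,tri(S,ks[0],T,kt[0]),ray(S,ks[0],.164),ray(T,kt[0],.164))
ms=(hs[...,1]<70)&(hs[...,2]>110);mt=(ht[...,1]<70)&(ht[...,2]>100)
ps=blob(ms,(272,209));pt=blob(mt,(289,288))
print("peg",ps,pt,ray(T,pt[0],.132),ray(S,ps[0],.132))
for d,m,hh in((T,~mt,[(336,278),(325,298),(314,319)]),(S,~ms,[(297,236),(275,236),(254,235)])):
    for u in hh:
        b=blob(m,u);print("hole",b,ray(d,b[0],.132))
for n,d,(x,y,w,h) in(("t",T,(240,200,170,180)),("s",S,(180,150,220,190))):
    c=d["img"][y:y+h,x:x+w];cv2.imwrite(f"pics/c{n}.png",cv2.resize(c,None,fx=3,fy=3,interpolation=2))
E
python3 -c "
import cv2,numpy as np
a=cv2.imread('pics/ct.png');b=cv2.imread('pics/cs.png');cv2.imwrite('pics/ct2.png',a)"
```

```text
knob (array([322.8125    , 225.78977273]), [316, 219, 15, 15, 176]) (array([348.15686275, 255.7124183 ]), [342, 249, 14, 14, 153]) [ 0.45128541 -0.04852083  0.16582019] [ 0.45242046 -0.04740066  0.164     ] [ 0.450834   -0.04837413  0.164     ]
peg (array([272.72093023, 211.55813953]), [266, 206, 14, 11, 86]) (array([288.65384615, 287.6474359 ]), [282, 281, 15, 15, 156]) [0.39615935 0.05556748 0.132     ] [0.39404403 0.0474206  0.132     ]
hole (array([335.40251572, 278.53459119]), [329, 272, 14, 14, 159]) [ 0.41200851 -0.02678911  0.132     ]
hole (array([324.42405063, 298.69620253]), [318, 292, 14, 14, 158]) [ 0.3767131  -0.00739392  0.132     ]
hole (array([313.36065574, 322.50819672]), [307, 320, 13, 6, 61]) [0.33522749 0.01206671 0.132     ]
hole (array([297.72649573, 235.46153846]), [291, 231, 14, 10, 117]) [ 0.41314341 -0.02444056  0.132     ]
hole (array([275.49166667, 234.66666667]), [269, 230, 14, 11, 120]) [ 0.37804137 -0.00508907  0.132     ]
hole (array([253.25203252, 234.00813008]), [247, 229, 14, 11, 123]) [0.34270758 0.01403941 0.132     ]
```

View pics/ct.png

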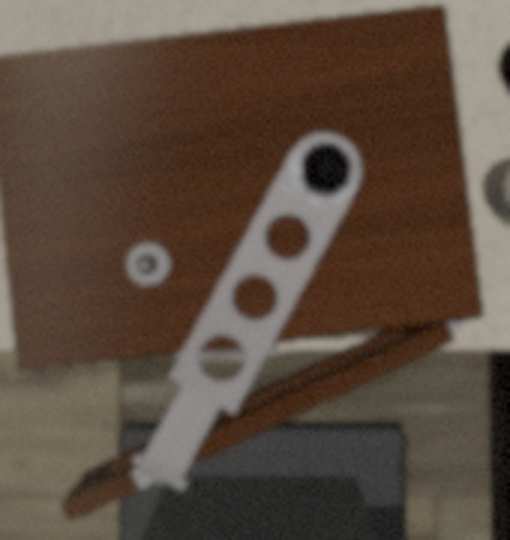

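View pics/cs.png

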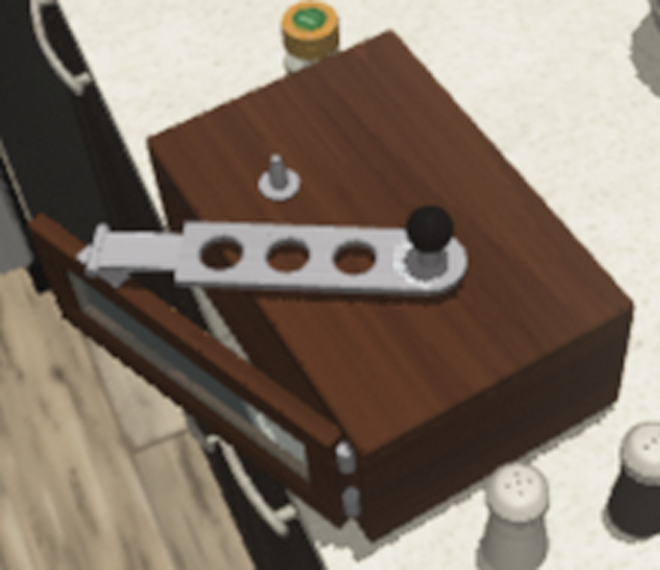

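The crops agree with the masks: the bar's yaw and all three holes are clear, and the peg has a washer at its base. Next I work out the hinge geometry and the moves.

```bash
cat >g.py <<'E'
from h import *
from scipy.spatial.transform import Rotation as Ro
from scipy.optimize import fsolve
K=np.array([.4515,-.0481]);M=np.array([.3773,-.0063])
PEG=None
def move(tgt,bar=None):
    "tool-frame fractions from the present pose to TCP tgt, tool x = -bar"
    o=get_obs();R=Ro.from_rotvec(o["tool_rot"])
    x=-np.r_[bar,0]/np.linalg.norm(bar);z=np.array([0,0,-1.]);G=Ro.from_matrix(np.c_[x,np.cross(z,x),z])
    print("turn",((R.inv()*G).as_rotvec()/np.pi).round(4),"shift",(R.inv().apply(np.array(tgt)-o["tool_pos"])/.3).round(4))
E
python3 - <<'E'
from g import *
S,T=get_image("side"),get_image("top")
a=ray(T,(289.2,288),.122)[:2];b=ray(S,(273,211.3),.122)[:2];c=ray(S,(272.3,202.3),.147)[:2]
print("peg",a,b,c)
peg=np.mean([a,(b+c)/2],0)
d=(K-M)/np.linalg.norm(K-M);P=K-.2*d
f1=ray(T,(246,322.7),.12)[:2];f2=ray(T,(400.7,305.3),.12)[:2]
b1=ray(T,(386.5,203),.12)[:2]; print("front len",np.linalg.norm(f1-f2),"depth",np.linalg.norm(b1-f2))
e=(f1-f2)/np.linalg.norm(f1-f2);n=np.array([e[1],-e[0]]);n*=np.sign(n[0])
print("peg depth from front face",(peg-f2)@n)
q=peg-.06*n;s=np.roots([1,-2*e@(P-q),(P-q)@(P-q)-.19**2]);H=q+s.min()*e
th=lambda p:np.arctan2(-(p-H)@n,(p-H)@e)
print("P",P,"H",H,"door",th(P),"hinge px ref",ray(T,(388,311),.12))
for r in(1,):
    F=fsolve(lambda t:np.linalg.norm(H+.19*(np.cos(t)*e-np.sin(t)*n)-peg)-.115,.3)[0]
    P2=H+.19*(np.cos(F)*e-np.sin(F)*n);d2=(peg-P2)/.115
    print("peg",peg,"door tgt",F,"P2",P2,"dir",d,d2,"knob tgt",P2+.2*d2)
move(np.r_[K,.2],d);move(np.r_[K,.146],d)
E
```

```text
peg [0.39526333 0.0555372 ] [0.39707366 0.05600583] [0.39833308 0.0562157 ]
front len 0.2769444619577183 depth 0.1846676058252473
peg depth from front face 0.05389542510027233
P [0.27724765 0.05006373] H [ 0.35591891 -0.12288376] door 0.3165481899996696 hinge px ref [ 0.35421402 -0.12004705  0.12      ]
peg [0.39648335 0.05582398] door tgt 0.2918173149379084 P2 [0.28154841 0.05195625] dir [ 0.87126177 -0.49081863] [0.99943427 0.03363246] knob tgt [0.48143526 0.05868274]
turn [-0.0002 -0.      0.0144] shift [-1.4157 -1.5471  0.1039]
turn [-0.0002 -0.      0.0144] shift [-1.4157 -1.5469  0.2839]
```

Call:
carry_out(
  rows=[
    [0,0,0,-0.45,-0.71,0,-1],
    [0,0,0,-0.45,-0.71,0,-1],
    [0,0,0,-0.45,-0.71,0,-1],
    [0,0,0,-0.45,-0.71,0,-1],
    [0,0,0.0144,-0.45,-0.71,0,-1],
  ],
  force=40,
)

```text
t: 0.8
tool_pos: [0.3058, 0.3073, 0.2312]
tool_rot: [0.797, 3.038, 0.0]
contact_force: [1.1, -1.0, 0.5]
opening: 0.0853
grip_force: 0.0
```

Call:
carry_out(
  rows=[
    [0,0,0,-0.5,-0.45,0,-1],
    [0,0,0,-0.5,-0.45,0,-1],
    [0,0,0,-0.5,-0.45,0,-1],
    [0,0,0,-0.5,-0.45,0,-1],
    [0,0,0,-0.5,-0.45,0,-1],
  ],
)

```text
t: 1.3
tool_pos: [0.3719, 0.1129, 0.2316]
tool_rot: [0.812, 3.033, -0.002]
contact_force: [-0.4, -0.1, 0.0]
opening: 0.0855
grip_force: 0.0
```

```bash
python3 - <<'E'
from g import *
d=[.8713,-.4908]
move(np.r_[K,.2],d);move(np.r_[K,.146],d);print(get_obs()["t"],get_obs()["tool_pos"])
E
```

```text
turn [-0.0002  0.0007 -0.0032] shift [-0.4978 -0.3322  0.1065]
turn [-0.0002  0.0007 -0.0032] shift [-0.4975 -0.332   0.2865]
1.3 [0.37186685 0.11289445 0.23158171]
```

Call:
carry_out(
  rows=[
    [0,0,0,-0.5,-0.33,0.05,-1],
    [0,0,0,-0.5,-0.33,0.08,-1],
    [0,0,0,-0.5,-0.33,0.09,-1],
    [0,0,0,-0.5,-0.33,0.1,-1],
    [0,0,0,-0.5,-0.33,0.1,-1],
  ],
)

```text
t: 1.8
tool_pos: [0.4529, -0.0441, 0.1997]
tool_rot: [-0.802, -3.035, 0.001]
contact_force: [-0.4, 1.3, 0.1]
opening: 0.0855
grip_force: 0.0
```

```bash
python3 - <<'E'
from g import *
d=[.8713,-.4908]
move(np.r_[K,.146],d);print(get_obs()["t"],get_obs()["tool_pos"])
S=get_image("side");cv2.imwrite("pics/s2.png",cv2.resize(S["img"][100:340,160:460],None,fx=2,fy=2))
E
```

```text
turn [-0.0004 -0.0008 -0.0012] shift [-0.0031 -0.0137  0.1792]
1.8 [ 0.45287172 -0.04407163  0.19974368]
```

View pics/s2.png

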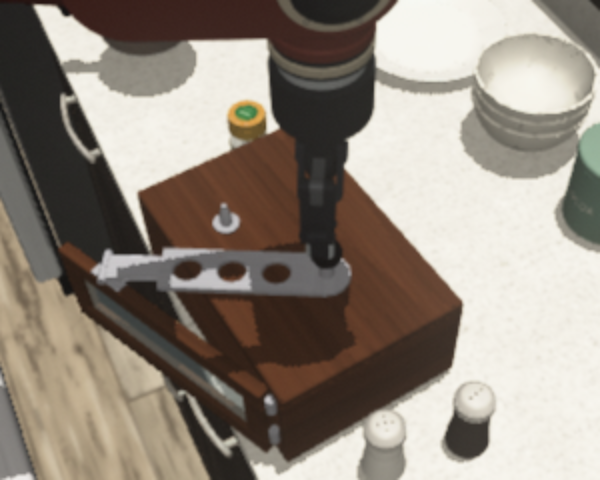

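The gripper is centred above the knob, which sits at about (325,250) in the crop. I'll descend and grip it.

Call:
carry_out(
  rows=[
    [0,0,0,0,-0.005,0.07,-1],
    [0,0,0,0,-0.005,0.14,-1],
    [0,0,0,0,-0.005,0.18,-1],
    [0,0,0,0,-0.005,0.18,-1],
    [0,0,0,0,-0.005,0.18,0],
  ],
)

```text
t: 2.35
tool_pos: [0.4521, -0.0427, 0.148]
tool_rot: [0.795, 3.039, 0.0]
contact_force: [0.7, -0.4, 0.4]
opening: 0.0731
grip_force: 0.0
```

Call:
carry_out(
  rows=[
    [0,0,0,0,0,0,1],
    [0,0,0,0,0,0,1],
    [0,0,0,0,0,0,1],
    [0,0,0,0,0,0,1],
    [0,0,0,0,0,0,1],
  ],
)

```text
t: 2.85
tool_pos: [0.4521, -0.0436, 0.1477]
tool_rot: [0.797, 3.038, -0.0]
contact_force: [-0.1, -0.4, 0.3]
opening: 0.0256
grip_force: 39.2
```

Call:
carry_out(
  rows=[
    [0,0,0,0,0,0,1],
    [0,0,0,0,0,0,1],
    [0,0,0,0,0,0,1],
  ],
)

```text
t: 3.15
tool_pos: [0.4519, -0.0435, 0.1474]
tool_rot: [0.797, 3.039, -0.0]
contact_force: [0.4, -1.1, 1.4]
opening: 0.0258
grip_force: 39.3
```

Call:
carry_out(
  rows=[
    [0,0,0,0.005,0,-0.03,1],
    [0,0,0,0.012,0,-0.06,1],
    [0,0,0,0.02,0,-0.09,1],
    [0,0,0,0.03,0,-0.118,1],
    [0,0,0,0.03,0,-0.118,1],
  ],
)

```text
t: 3.65
tool_pos: [0.4444, -0.0387, 0.1844]
tool_rot: [0.796, 3.036, 0.001]
contact_force: [0.0, -0.7, -1.3]
opening: 0.026
grip_force: 39.5
```

Call:
carry_out(
  rows=[
    [0,0,0,0.01,0,-0.028,1],
    [0,0,0,0.022,0,-0.056,1],
    [0,0,0,0.036,0,-0.084,1],
    [0,0,0,0.05,0,-0.112,1],
    [0,0,0,0.05,0,-0.112,1],
  ],
)

```text
t: 4.15
tool_pos: [0.4313, -0.0314, 0.218]
tool_rot: [0.796, 3.036, 0.001]
contact_force: [0.2, -0.3, -1.4]
opening: 0.0257
grip_force: 39.6
```

```bash
python3 - <<'E'
from g import *
o=get_obs();print(o["t"],o["tool_pos"],o["opening"],o["contact_force"])
S=get_image("side");cv2.imwrite("pics/s3.png",cv2.resize(S["img"][100:340,160:460],None,fx=2,fy=2))
T=get_image("top");cv2.imwrite("pics/t3.png",T["img"])
E
```

```text
4.15 [ 0.43129749 -0.03141891  0.21801462] 0.02568482874583548 [ 0.15343714 -0.26505938 -1.41941064]
```

View pics/s3.png

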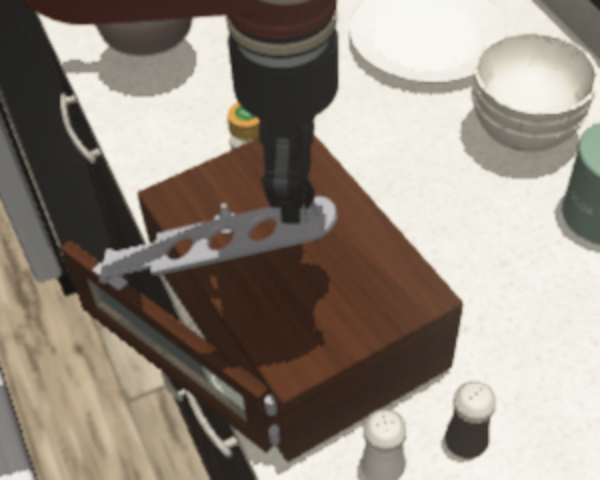

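The stay is lifted about 70 mm with the knob held firmly, and the bar is tilted up with the door nearly unmoved. Next I swing it over.

```bash
python3 - <<'E'
from g import *
P=np.array([.2772,.0501]);P2=np.array([.28155,.05196]);o=get_obs()
a0=-.487
for s in np.linspace(.125,1,8):
    a=a0+s*(.0336-a0);p=P+s*(P2-P);d=np.array([np.cos(a),np.sin(a)]);move(np.r_[p+.1755*d,.219],d)
E
```

```text
turn [ 0.0001  0.0005 -0.0289] shift [-0.0027  0.0404 -0.0073]
turn [ 0.      0.0005 -0.0497] shift [ 0.0008  0.0797 -0.0073]
turn [ 0.      0.0005 -0.0704] shift [ 0.0068  0.1186 -0.0073]
turn [ 0.      0.0005 -0.0911] shift [ 0.0151  0.1571 -0.0073]
turn [-0.      0.0005 -0.1118] shift [ 0.0258  0.1948 -0.0073]
turn [-0.      0.0005 -0.1325] shift [ 0.0389  0.2316 -0.0073]
turn [-0.      0.0005 -0.1532] shift [ 0.0542  0.2675 -0.0073]
turn [-1.000e-04  5.000e-04 -1.739e-01] shift [ 0.0717  0.3022 -0.0074]
```

Call:
carry_out(
  rows=[
    [0,0,-0.029,-0.002,0.04,-0.003,1],
    [0,0,-0.05,0.001,0.08,-0.003,1],
    [0,0,-0.07,0.007,0.119,-0.003,1],
    [0,0,-0.091,0.015,0.157,-0.003,1],
    [0,0,-0.112,0.026,0.195,-0.003,1],
  ],
)

```text
t: 4.75
tool_pos: [0.4529, 0.0232, 0.2167]
tool_rot: [-0.248, -3.131, 0.002]
contact_force: [-0.6, 0.1, -1.2]
opening: 0.0253
grip_force: 39.6
```

```bash
python3 - <<'E'
from g import *
P=np.array([.2772,.0501]);P2=np.array([.28155,.05196]);o=get_obs();print(o["contact_force"],o["tool_pos"],o["opening"])
a0=-.487
for s in np.linspace(.75,1,3):
    a=a0+s*(.0336-a0);p=P+s*(P2-P);d=np.array([np.cos(a),np.sin(a)]);move(np.r_[p+.1755*d,.219],d)
E
```

```text
[-0.60105178  0.08809856 -1.15201783] [0.4529391  0.02319486 0.21669797] 0.025348037613197327
turn [-0.0003 -0.0002 -0.0197] shift [-0.0013  0.0386 -0.0077]
turn [-0.0003 -0.0002 -0.0404] shift [ 0.0006  0.0776 -0.0078]
turn [-0.0003 -0.0002 -0.0611] shift [ 0.005   0.1162 -0.0078]
```

Call:
carry_out(
  rows=[
    [0,0,-0.02,-0.001,0.039,0,1],
    [0,0,-0.04,0.001,0.078,0,1],
    [0,0,-0.061,0.005,0.116,0,1],
    [0,0,-0.061,0.005,0.116,0,1],
    [0,0,-0.061,0.005,0.116,0,1],
  ],
)

```text
t: 5.25
tool_pos: [0.457, 0.0575, 0.2169]
tool_rot: [0.047, -3.141, 0.001]
contact_force: [0.4, -0.3, -1.6]
opening: 0.0256
grip_force: 39.6
```

```bash
python3 - <<'E'
from g import *
o=get_obs();print(o["t"],o["tool_pos"],o["opening"],o["contact_force"])
S=get_image("side");T=get_image("top")
a=cv2.resize(S["img"][160:310,180:380],None,fx=3,fy=3,interpolation=2)[:, :400+200];b=cv2.resize(T["img"][210:360,250:310],None,fx=3,fy=3,interpolation=2)
cv2.imwrite("pics/s4.png",np.hstack([a,b]))
E
```

```text
5.25 [0.45698689 0.05745443 0.21694989] 0.02556978350003769 [ 0.44267646 -0.28076805 -1.62499437]
```

View pics/s4.png

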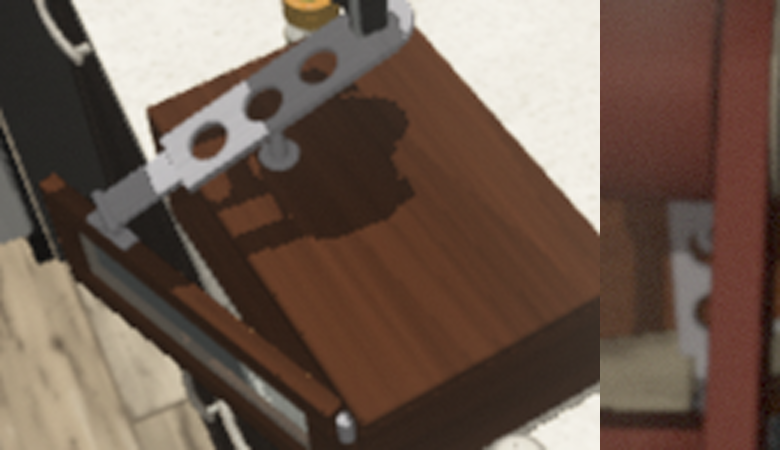

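The bar now points over the peg. In the crop the holes are at (211,139), (264,103) and (318,66), with the washer at (279,153). I'll check them against the plan.

```bash
python3 - <<'E'
from g import *
S=get_image("side");P2=np.array([.28155,.05196]);d2=np.array([.99943,.03363]);n=np.array([-d2[1],d2[0]])
phi=.355
for r,u in((.075,(211,139)),(.115,(264,103)),(.155,(318,66))):
    X=ray(S,(u[0]/3+180-.3,u[1]/3+160-.3),.132+r*np.sin(phi))[:2];v=X-P2;print(X,"along",v@d2,"want",r*np.cos(phi),"side",v@n)
E
```

```text
[0.35607731 0.05634535] along 0.07463230705382407 want 0.07032348666145119 side 0.0018764931216760747
[0.39227406 0.05696722] along 0.11082934373826929 want 0.10782934621422517 side 0.001280720324655635
[0.42921356 0.05804312] along 0.14778396871257946 want 0.14533520576699915 side 0.0011137293110159647
```

Call:
carry_out(
  rows=[
    [0,0,0,-0.015,0,0.03,1],
    [0,0,0,-0.028,0,0.06,1],
    [0,0,0,-0.038,0,0.09,1],
    [0,0,0,-0.047,0,0.117,1],
    [0,0,0,-0.047,0,0.117,1],
  ],
)

```text
t: 5.9
tool_pos: [0.4703, 0.058, 0.1802]
tool_rot: [0.048, -3.138, 0.0]
contact_force: [-0.2, -0.9, -0.2]
opening: 0.0258
grip_force: 39.8
```

Call:
carry_out(
  rows=[
    [0,0,0,-0.008,0,0.028,1],
    [0,0,0,-0.016,0,0.055,1],
    [0,0,0,-0.022,0,0.08,1],
    [0,0,0,-0.022,0,0.08,1],
  ],
)

```text
t: 6.3
tool_pos: [0.4769, 0.0584, 0.1564]
tool_rot: [0.048, -3.138, 0.0]
contact_force: [-1.3, -0.6, 0.0]
opening: 0.0259
grip_force: 39.6
```

```bash
python3 - <<'E'
from g import *
o=get_obs();print(o["t"],o["tool_pos"],o["opening"],o["contact_force"]);move([.4795,.0586,.147],[.99943,.03363])
S=get_image("side")
cv2.imwrite("pics/s5.png",cv2.resize(S["img"][140:290,180:380],None,fx=3,fy=3,interpolation=2))
E
```

```text
6.3 [0.47686122 0.05839996 0.15639617] 0.02589894205427294 [-1.2973838  -0.63773666  0.0436632 ]
turn [ 0.     -0.0009 -0.0009] shift [-0.0089  0.0004  0.0313]
```

View pics/s5.png

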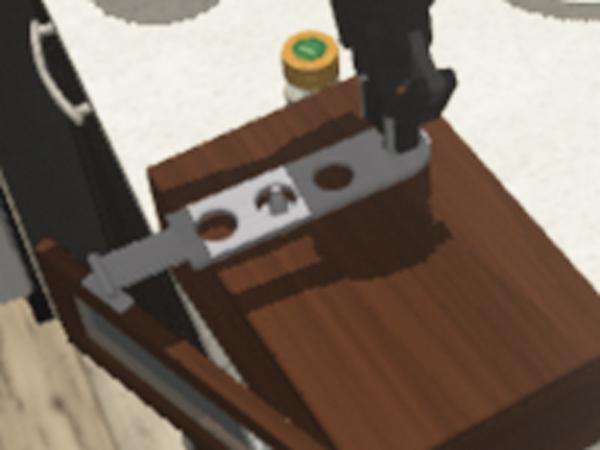

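The peg (277,200) now shows inside the middle hole. I'll lower the last 9 mm and release.

Call:
carry_out(
  rows=[
    [0,0,0,-0.003,0,0.012,1],
    [0,0,0,-0.006,0,0.024,1],
    [0,0,0,-0.008,0,0.031,1],
    [0,0,0,-0.008,0,0.031,1],
    [0,0,0,-0.008,0,0.031,1],
  ],
)

```text
t: 6.85
tool_pos: [0.48, 0.0586, 0.1489]
tool_rot: [0.047, -3.141, -0.0]
contact_force: [0.5, 0.3, 0.5]
opening: 0.0259
grip_force: 39.6
```

Call:
carry_out(
  rows=[
    [0,0,0,0,0,0,-0.2],
    [0,0,0,0,0,0,-0.5],
    [0,0,0,0,0,0,-1],
    [0,0,0,0,0,0,-1],
    [0,0,0,0,0,0,-1],
  ],
)

```text
t: 7.35
tool_pos: [0.4801, 0.0584, 0.1489]
tool_rot: [-0.048, 3.141, -0.0]
contact_force: [0.9, 0.1, -0.3]
opening: 0.0857
grip_force: 0.0
```

Call:
carry_out(
  rows=[
    [0,0,0,0,0,-0.05,-1],
    [0,0,0,0,0,-0.15,-1],
    [0,0,0,0,0,-0.25,-1],
    [0,0,0,0,0,-0.35,-1],
    [0,0,0,0,0,-0.35,-1],
  ],
)

```text
t: 7.85
tool_pos: [0.4827, 0.0584, 0.2609]
tool_rot: [-0.048, 3.13, -0.001]
contact_force: [0.9, -0.3, 0.4]
opening: 0.0856
grip_force: 0.0
```

```bash
python3 - <<'E'
from g import *
o=get_obs();print(o["t"],o["tool_pos"],o["opening"],o["contact_force"])
S=get_image("side")
cv2.imwrite("pics/s6.png",cv2.resize(S["img"][140:290,180:380],None,fx=3,fy=3,interpolation=2))
E
```

```text
7.85 [0.48274385 0.05839171 0.26086172] 0.08562664762058218 [ 0.93838377 -0.27967436  0.44400314]
```

View pics/s6.png

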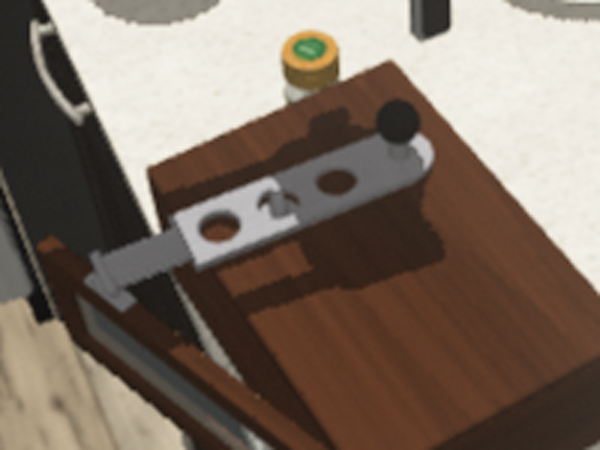

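The peg is through the middle hole and the gripper is clear. I'll check numerically that the bar lies level before handing in.

```bash
python3 - <<'E'
from g import *
S=get_image("side")
f=lambda x,y,z:ray(S,(x/3+180-.3,y/3+140-.3),z)[:2]
a=f(219,225,.132);b=f(336,181,.132);k=f(398,121,.164)
print(a,b,np.linalg.norm(b-a),"mid",(a+b)/2,"knob",k,np.linalg.norm(k-b),"expected .08,.045")
E
```

```text
[0.35781114 0.05686161] [0.43724751 0.05795166] 0.07944384743158389 mid [0.39752933 0.05740664] knob [0.48249311 0.05970754] 0.04527965246825152 expected .08,.045
```

```bash
python3 -c "
from station import *
print(finish_job())"
```

```text
the job is handed in; nothing more can be done
None
```

The stay lies flat with the peg through its middle hole (about 1 mm off centre in the side camera's view), the door is held part open, the gripper is clear, and the job was handed in at about 8 s of the 42 s; no verdict came back.

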